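# Clear the packing and release the transport lock of a screen separator

## Robot

A 6-joint arm with a two-finger parallel gripper is mounted at the origin on the work surface. World frame = base frame: x ahead of the robot, y to its left, z up, the work surface at z = 0. Lengths are in m, angles in rad, forces in N, time in s.
With the tool pointing down it reaches from about 0.35 to 0.975 m from the base axis. Payload 4.9 kg.
Tool frame: the origin (TCP) lies midway between the tips of the shut fingers; the grasp point (between the pads) lies behind it (manip.grasp_offset is the y of the grasp point in the tool frame, in m); y points along the fingers, z is the direction in which the jaws open and shut, and the axes are right-handed (so a half turn about y gives the same grasp; the last joint's range is limited). The gripper opens to 85 mm and grips with 20 to 120 N. Pads are 22 mm wide; open, the fingers measure 114 mm over their backs; the gripper's body (76 mm by 85 mm) begins 54 mm behind the grasp point. The pads swing forward as they close: fully open they stand 13 mm farther back than shut.
Start: joints at [-1.291, 0.053, 1.613, -0, 1.476, -0.119], TCP at [0.243, -0.576, 0.231] pointing down, gripper open.
Joint ranges: [-3.01, 3.01], [-1.01, 2.22], [0.06, 2.58], [-1.02, 4.17], [0.09, 2.62], [-3.14, 3.14]. Speed limits (rad/s): [2.57, 2.57, 3.14, 3.14, 3.14, 3.14].

## Interface

Orientations are given as a unit quaternion [w, x, y, z].
In Python, from plant import manip gives the robot as it stands. The module is installed in compiled form; this text tells all that it offers.
- The arm moves only by the shell command python3 -m jog 'ROWS'. ROWS is a JSON object of lists of equal length, an entry for each row: "offset": the shift along the world's x, y, z in units of 50 mm (1.0 is 50 mm), a list of three; "angular": the turn, a rotation vector about the world's x, y, z in units of 6 degrees (1.0 is 6 degrees), a list of three; "jaw": the finger opening in mm, from 0 to 85.4. In form: {"offset": [[tx, ty, tz], ...], "angular": [[ax, ay, az], ...], "jaw": [jaw, ...]}. A call has 1 to 12 rows; each row shifts and turns the commanded pose from where the row before left it; what a row does not reach is not made up. A row lasts 1/10 s, in which the tool goes at most 50 mm and 8.59 degrees, less where a joint would pass 70% of its speed; a pose out of reach is approached as far as the arm can. A call is refused whole if a number of a shift passes 1 or a number of a turn 1, either way. A call with a gripper value outside its range is refused whole. The fingers move at their own pace and stop on an object; the grip force is fixed at half the most. Time passes only in rows, so rows that do not move let the fingers close. It gives the time, the measured TCP pose, the force and the opening at its end, in the units of the state.
- manip.state(): the state, without advancing time (a new reading comes with each control period).
- manip.grab_frame(name): name is "side" or "top" or "wrist"; returns the picture (480x640x3 uint8, blue, green, red); there is no depth.
- manip.camera_model(name): a dict with "fx", "fy", "cx", "cy" (pixels), "rvec" (rotation vector, rad) and "tvec" (3), from world to camera coordinates, as OpenCV has them; the wrist camera has in their place "mount" (4x4, takes a point from camera to tool coordinates, whose origin is the TCP and whose axes are the tool frame's). Camera axes: x right, y down, z forward; pixel columns grow to the right and rows downward; lengths in m; the calibration is good to about 2 mm. A picture is of the moment at which its call begins: read the wrist's pose just before it. camera_model takes no time and is no camera call.
- manip.job_done(): hands the job in, once; it reports no verdict.
The state is a dict: "time": time; "joint_pos": joint angles; "joint_vel": joint speeds; "joint_efforts": joint torques, N m; "tool_pos": TCP position; "tool_rot": TCP orientation; "contact_force": force on the tool from outside, world axes, zero at the start; "ft_torque": the same for the moment, N m; "gripper_width": opening from 0.0 (shut) to 1.0 (fully open).
Only numpy, scipy, OpenCV 4.12 (cv2) and the standard library are available. Lean on these libraries where they do the work, as an engineer would, in place of code of your own. Each camera call takes 0.05 s, during which the arm holds its last target.

## Task

Get the new screen separator on the repair bench ready for use: first clear both cardboard-brown packing blocks off its metal bed into the empty waste bin standing beside it (the deep undivided box, not the shallow divided parts tray on the other side). Once the blocks are in the bin, slide the black transport lock knob along its track fully home to its end stop, towards the round steel bumper, and leave it there. Leave the screwdriver, bottle and suction holder where they are.

Things in the scene. Friction and masses are not known exactly. Their poses are not given: they have to be found in the camera images.
- separator: White bench machine 220 (x) by 240 (y) mm, fixed, yawed within 15 degrees. Origin: centre of its footprint at bench level, z up; the -x side (display, knobs) faces the robot. A dark grey metal bed covers the back of its top; in front of it, at x = -110 to -35 mm, the white deck (top z = 100 mm) carries the lock track.
- bed (a point): Centre of the bed's top, at x = 37, y = 0, z = 105 mm in the separator's frame. The bed is a dark grey flat metal strip, x = -35 to +110 mm and the full width y = -120 to +120 mm of the separator; it has no rim, so things can be pushed off at the +y and -y sides.
- square_stop (a point): Centre of the top of the low square steel stop (30 x 12 mm) at the locked end of the lock track, at x = -70, y = -81, z = 118 mm in the separator's frame. The track runs from it along y to the round bumper: 30 mm wide, top z = 110 mm.
- lock (a joint): Travel of the lock knob along its track, m: 0 = locked end (near the square stop, separator's -y side), 0.11 = end stop at the free end (knob touches the round bumper, +y side). Starts between 0 and 0.03. Slides with about 3 N of friction plus 4 N per m/s, no spring, stays where it is left.
- lock_top (a point): Centre of the top of the black lock knob, a block 50 mm (separator's x) by 30 mm (y, along the track) by 45 mm tall with three thin ribs on top; top z = 156 mm, underside z = 111 mm. At joint value q it lies at x = -70, y = -55 + 1000 q mm in the separator's frame; axes parallel to the separator's.
- bumper (a point): Centre of the top of the round steel bumper (26 mm diameter, top z = 128 mm) that marks the free end of the lock track, at x = -70, y = +84 mm in the separator's frame.
- bin: Waste bin: empty grey open box 200 (x) by 160 (y) by 88 mm tall, 4 mm walls and floor, no dividers, fixed, yaw as the separator's. Origin: centre of its underside on the bench. Stands beside the separator on its +y or -y side (varies), 13 to 18 mm gap, rim 17 mm lower than the bed, centred on the separator's x to 10 mm.
- tray: Parts tray: grey, same footprint as the bin (200 by 160 mm) but only 30 mm tall and divided into compartments holding small parts; fixed, on the separator's other side. Origin: centre of its underside. Not for the blocks.
- block_a: Packing block, brown cardboard, 64 (x) by 44 (y) by 40 mm (z), 35 to 70 g. Origin: its centre. Starts lying on the bed at x = 20 to 60 mm in the separator's frame, y 40 to 58 mm from the middle on the +y or -y half, its long side within 20 degrees of the separator's x. Slides when pushed.
- block_b: Packing block like the other, 64 by 44 by 40 mm, but with a groove 24 mm wide and 14 mm deep across its top (along its y). Origin: centre of the 64 x 44 x 40 mm outline. Starts on the other half of the bed.
- screwdriver: Screwdriver, 160 mm, lying loose on the bench at the robot's left, along its own x. Origin: centre of its underside. Leave alone.
- bottle: White bottle, 56 mm diameter, 130 mm tall, standing on the bench at the robot's right. Origin: centre of its underside. Leave alone.
- sucker: Black rubber suction holder, 72 mm diameter foot, 70 mm tall, on the bench beyond the separator. Origin: centre of its underside. Leave alone.
There are look-alikes about, which are no part of the job. What is shaped like the block_b but pink or turquoise is not meant. What is shaped like the block_a but yellow is not meant.

How it is judged:
On the way, in this order (a step that is already met when the one before it is completed fails the run):
1. both packing blocks lie in the waste bin (x of block_a in the frame of bin between -0.096 and 0.096 m and y of block_a in the frame of bin between -0.076 and 0.076 m and z of each of block_a, block_b in the frame of bin below 0.105 m and linear speed of each of block_a, block_b below 0.03 m/s and x of block_b in the frame of bin between -0.096 and 0.096 m and y of block_b in the frame of bin between -0.076 and 0.076 m), for 0.2 s.
2. the lock knob is slid fully home to the end stop at the round bumper (value of joint lock above 0.105 m), for 0.2 s.
At the end, for the whole second after the job is handed in: Both blocks lie at rest in the waste bin (centres between its inner walls and less than 105 mm above the bench), and the lock knob rests within 5 mm of its end stop at the round bumper (all of step 1 and value of joint lock above 0.105 m and velocity of joint lock between -0.01 and 0.01 m/s); the robot touches nothing.
It fails at once if the screwdriver is moved by more than 40 mm (distance of screwdriver from where it was at the start of the episode above 0.04 m).
It fails at once if the bottle is moved by more than 40 mm (distance of bottle from where it was at the start of the episode above 0.04 m).
It fails at once if the suction holder is moved by more than 40 mm (distance of sucker from where it was at the start of the episode above 0.04 m).
It also fails if it takes over 51 s, if anything falls off the work surface, if the arm or the gripper's body presses on something with over 40 N, if the wrist force passes 120 N, or if a joint passes its speed limit or range.

## Working session

There is one attempt and no reset: what is moved stays moved. The work goes in short steps, Python scripts to look and compute and a shell command to move; the robot and the scene stay as the last step left them, time stands still between calls to the robot, and variables do not carry over. Pictures are saved under pics/ and viewed, and the job is handed in when it is done.

```bash
mkdir -p pics; python3 - <<'E'
from plant import manip
import cv2
s=manip.state()
print({k:(v if not hasattr(v,'__len__') else [round(float(x),4) for x in v]) for k,v in s.items()})
print(manip.grasp_offset)
for n in ("top","side"):
    cv2.imwrite(f"pics/{n}0.png",manip.grab_frame(n)); print(n,manip.camera_model(n))
print(manip.camera_model("wrist"))
E
```

```text
{'time': 0.0, 'joint_pos': [-1.291, 0.0533, 1.6143, -0.0, 1.476, -0.119], 'joint_vel': [0.0002, 0.0002, 0.0021, 0.0003, -0.0016, -0.0001], 'joint_efforts': [0.0003, -39.3688, -37.0174, 0.0, 0.0071, 0.0], 'tool_pos': [0.2425, -0.5754, 0.2301], 'tool_rot': [0.14, -0.1401, 0.6938, -0.6924], 'contact_force': [-0.1937, -0.2514, -0.0283], 'ft_torque': [0.0226, 0.0141, 0.0063], 'gripper_width': 0.9963763196876896}
-0.0187
top {'fx': 517.5637780532469, 'fy': 517.5637780532469, 'cx': 319.59693835612677, 'cy': 243.6331937656591, 'rvec': array([ 2.16709771, -2.17815271,  0.08468091]), 'tvec': array([0.00175749, 0.55645095, 1.31358794])}
side {'fx': 457.9717212464797, 'fy': 457.9717212464797, 'cx': 324.7695415369158, 'cy': 238.68255508823282, 'rvec': array([ 0.68840335, -2.38534538,  1.36706019]), 'tvec': array([0.44186599, 0.24619653, 1.09533233])}
{'fx': 411.9597565011882, 'fy': 411.9597565011882, 'cx': 318.0534148333643, 'cy': 235.59055826834535, 'mount': array([[-9.00913654e-05,  9.60530684e-01,  2.78174042e-01,
        -6.92662798e-02],
       [-4.49864478e-04, -2.78174054e-01,  9.60530579e-01,
        -1.42867816e-01],
       [ 9.99999895e-01, -3.86051091e-05,  4.57169715e-04,
        -2.44903878e-05],
       [ 0.00000000e+00,  0.00000000e+00,  0.00000000e+00,
         1.00000000e+00]])}
```

View pics/top0.png

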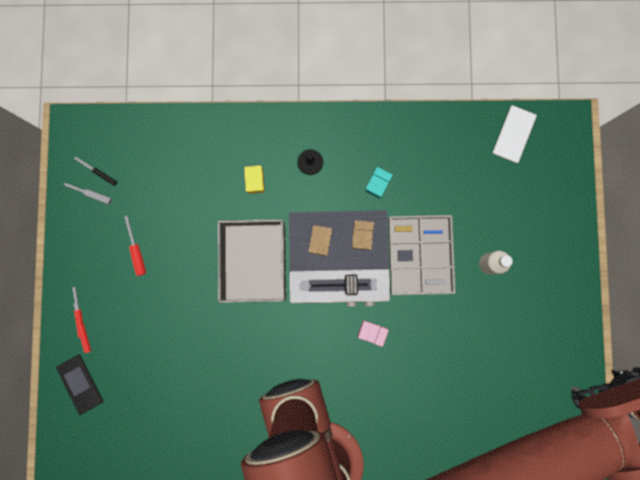

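View pics/side0.png

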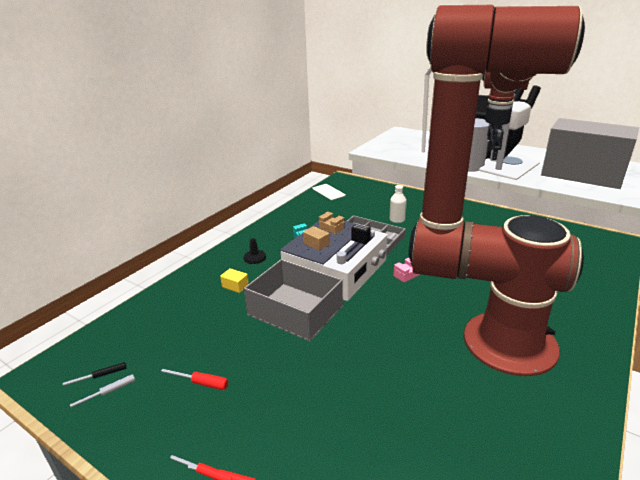

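Candidates: brown plain block (320,240) and brown grooved block (363,235), both on the dark bed. The look-alikes off the bed are yellow (254,179), turquoise (379,182) and pink (373,333). The description picks the two brown ones. The bin is the undivided box at (251,261), on the +y side, and the divided tray is at (422,255). I'll check this in a close crop and measure.

```bash
cat > h.py <<'E'
from plant import manip
import numpy as np, cv2
from scipy.spatial.transform import Rotation as R
def cam(name,st=None):
    m=manip.camera_model(name)
    K=np.array([[m['fx'],0,m['cx']],[0,m['fy'],m['cy']],[0,0,1]])
    if name=='wrist':
        q=np.array(st['tool_rot']); T=np.eye(4); T[:3,:3]=R.from_quat(q,scalar_first=True).as_matrix(); T[:3,3]=st['tool_pos']
        C=np.linalg.inv(T@np.array(m['mount']))
        return K,C[:3,:3],C[:3,3]
    return K,cv2.Rodrigues(np.array(m['rvec']))[0],np.array(m['tvec'])
def back(c,px,z):
    K,Rm,t=c; px=np.atleast_2d(np.array(px,float))
    d=(np.linalg.inv(K)@np.c_[px,np.ones(len(px))].T).T@Rm
    o=-Rm.T@t
    return o+d*((z-o[2])/d[:,2])[:,None]
def proj(c,P):
    K,Rm,t=c; p=(Rm@np.atleast_2d(P).T).T+t; p=(K@p.T).T
    return p[:,:2]/p[:,2:]
E
python3 - <<'E'
from h import *
im=cv2.imread('pics/top0.png')
cv2.imwrite('pics/top0c.png',cv2.resize(im[195:320,205:465],None,fx=3,fy=3,interpolation=cv2.INTER_CUBIC))
c=cam('top')
print('bin corners z=.088 guess',back(c,[(218,221),(283,221),(285,301),(218,301)],.088).round(3))
print('sep',back(c,[(289,211),(388,211),(389,302),(290,302)],.103).round(3))
print('blk',back(c,[(320,240),(363,235)],.145).round(3))
print('knob',back(c,[(351,285)],.156).round(3))
E
```

```text
bin corners z=.088 guess [[0.609 0.25  0.088]
 [0.608 0.089 0.088]
 [0.411 0.083 0.088]
 [0.412 0.247 0.088]]
sep [[ 0.63   0.073  0.103]
 [ 0.629 -0.169  0.103]
 [ 0.408 -0.168  0.103]
 [ 0.409  0.07   0.103]]
blk [[ 0.554 -0.003  0.145]
 [ 0.566 -0.104  0.145]]
knob [[ 0.449 -0.074  0.156]]
```

View pics/top0c.png

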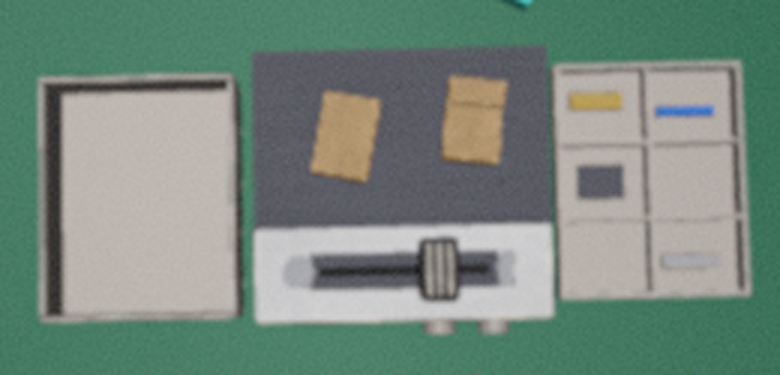

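```bash
python3 - <<'E'
from h import *
s=manip.state(); print(R.from_quat(s['tool_rot'],scalar_first=True).as_matrix().round(3), s['tool_pos'])
im=cv2.imread('pics/top0.png'); hsv=cv2.cvtColor(im,cv2.COLOR_BGR2HSV)
m=cv2.inRange(hsv,(8,60,80),(22,200,255)); m[:, :289]=0;m[:, 388:]=0;m[:211]=0;m[270:]=0
n,l,st,ce=cv2.connectedComponentsWithStats(m)
c=cam('top')
for i in range(1,n):
    if st[i,4]>80:
        pts=np.argwhere(l==i)[:,::-1]; P=back(c,pts,.145)[:,:2].astype(np.float32); print(st[i],cv2.minAreaRect(P*1000))
E
```

```text
[[-0.922 -0.001  0.388]
 [-0.388  0.002 -0.922]
 [-0.    -1.    -0.002]] [ 0.24254336 -0.57540771  0.23018673]
[352 220  22  30 554] ((566.5052490234375, -102.909423828125), (46.260589599609375, 67.4352035522461), 83.25859069824219)
[309 226  23  30 546] ((554.341796875, -2.8212547302246094), (45.77942657470703, 66.74503326416016), 79.67162322998047)
```

```bash
python3 -m jog '{"offset":[[0.44,0.75,0.1],[0.44,0.75,0.1],[0.44,0.75,0.1],[0.44,0.75,0.1],[0.44,0.75,0.1],[0.44,0.75,0.1],[0.44,0.75,0.1],[0.44,0.75,0.1],[0.44,0.75,0.1],[0.44,0.75,0.1],[0.44,0.75,0.1],[0.44,0.75,0.1]],"angular":[[0,0,-0.4],[0,0,-0.4],[0,0,-0.4],[0,0,-0.4],[0,0,-0.4],[0,0,-0.4],[0,0,-0.4],[0,0,-0.4],[0,0,-0.4],[0,0,-0.4],[0,0,-0.4],[0,0,-0.55]],"jaw":[85,85,85,85,85,85,85,85,85,85,85,85]}'
python3 -m jog '{"offset":[[0.44,0.75,0.1],[0.44,0.75,0.1],[0,0,0],[0,0,0]],"angular":[[0,0,0],[0,0,0],[0,0,0],[0,0,0]],"jaw":[85,85,85,85]}'
python3 - <<'E'
from h import *
s=manip.state(); im=manip.grab_frame('wrist'); cv2.imwrite('pics/w1.png',im)
import json; json.dump({k:np.array(s[k]).tolist() for k in('tool_pos','tool_rot')},open('w1.json','w'))
print(s['time'],s['tool_pos'],s['contact_force'],R.from_quat(s['tool_rot'],scalar_first=True).as_matrix().round(3))
E
```

```text
time: 1.3
tool_pos: [0.5071, -0.1241, 0.2911]
tool_rot: [-0.043, 0.043, 0.706, -0.706]
contact_force: [-0.6, -0.1, 0.5]
gripper_width: 0.996
time: 1.7
tool_pos: [0.5506, -0.0502, 0.3007]
tool_rot: [0.042, -0.041, -0.706, 0.706]
contact_force: [-0.8, -0.8, 0.5]
gripper_width: 0.992
1.7 [ 0.55063639 -0.05017029  0.30068775] [-0.76452734 -0.81017448  0.47404668] [[-0.993 -0.001 -0.117]
 [ 0.117 -0.    -0.993]
 [ 0.001 -1.     0.   ]]
```

View pics/w1.png

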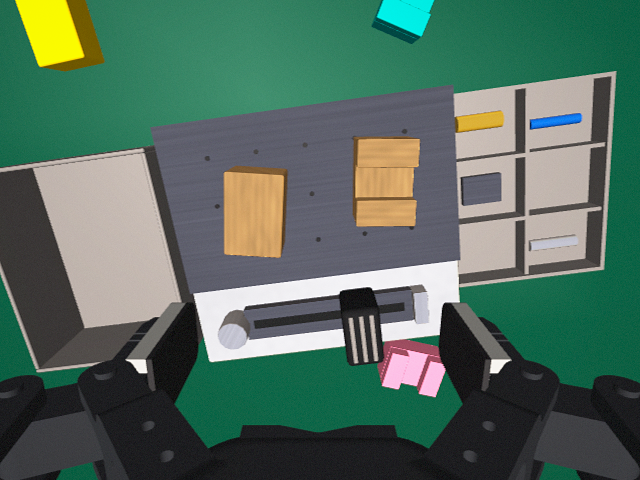

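Wrist view: plain brown block at (254,212), grooved brown block at (387,182), knob top at (363,338), bumper at (233,330), square stop at (421,305). The empty bin is on the left and the divided tray on the right, so the choice is confirmed.

```bash
python3 - <<'E'
from h import *
import json
s=json.load(open('w1.json')); c=cam('wrist',s); im=cv2.imread('pics/w1.png')
px=[(152,128),(452,86),(460,260),(188,292)]
B=back(c,px,.105)[:,:2]; print(B.round(4))
L=np.array([[.11,.12],[.11,-.12],[-.035,-.12],[-.035,.12]])
M,_=cv2.estimateAffinePartial2D(L.astype(np.float64),B); 
print(M, 'yaw',np.degrees(np.arctan2(M[1,0],M[0,0])),'scale',np.hypot(M[0,0],M[1,0]))
yaw=np.arctan2(M[1,0],M[0,0]); Rz=np.array([[np.cos(yaw),-np.sin(yaw)],[np.sin(yaw),np.cos(yaw)]]); t=B.mean(0)-Rz@L.mean(0); print('sep',t)
hsv=cv2.cvtColor(im,cv2.COLOR_BGR2HSV)
a=back(c,[(225,168),(285,171),(282,257),(224,250)],.145)[:,:2]; b=back(c,[(357,138),(419,139),(416,226),(357,225)],.145)[:,:2]
for n,q in(('a',a),('b',b)): print(n,q.mean(0),cv2.minAreaRect((q*1000).astype(np.float32)),'sepframe',Rz.T@(q.mean(0)-t))
k=back(c,[(363,338)],.156)[0,:2]; print('knob',k,Rz.T@(k-t))
print('bumper',Rz@[-.07,.084]+t, 'stop',Rz@[-.07,-.081]+t)
for p in ([-.07,.084,.128],[-.07,-.081,.118]):
    w=np.r_[Rz@p[:2]+t,p[2]]; cv2.circle(im,tuple(proj(c,w)[0].astype(int)),3,(0,0,255),-1)
# bin rim corners visible
bb=back(c,[(143,150),(190,325)],.088)[:,:2]; print('bin rim near', [Rz.T@(x-t) for x in bb], bb)
for g in [(-.1,.08),(.1,.08),(.1,-.08),(-.1,-.08)]:
    w=np.r_[Rz@(np.array([0,.215])+g)+t,.088]; cv2.circle(im,tuple(proj(c,w)[0].astype(int)),3,(255,0,255),-1)
cv2.imwrite('pics/w1a.png',im)
E
```

```text
[[ 0.6259  0.0729]
 [ 0.6295 -0.1648]
 [ 0.4854 -0.1679]
 [ 0.4836  0.0734]]Traceback (most recent call last):
  File "<stdin>", line 7, in <module>
cv2.error: OpenCV(4.12.0) /io/opencv/modules/calib3d/src/ptsetreg.cpp:1108: error: (-215:Assertion failed) count >= 0 && to.checkVector(2) == count in function 'estimateAffinePartial2D'
```

```bash
python3 - <<'E'
from h import *
import json
s=json.load(open('w1.json')); c=cam('wrist',s); im=cv2.imread('pics/w1.png')
px=[(152,128),(452,86),(460,260),(188,292)]
B=np.ascontiguousarray(back(c,px,.105)[:,:2])
L=np.array([[.11,.12],[.11,-.12],[-.035,-.12],[-.035,.12]])
rot,_=R.align_vectors(np.c_[B-B.mean(0),np.zeros(4)],np.c_[L-L.mean(0),np.zeros(4)]); Rz=rot.as_matrix()[:2,:2]
print('yaw',np.degrees(np.arctan2(Rz[1,0],Rz[0,0]))); t=B.mean(0)-Rz@L.mean(0); print('sep',t)
a=back(c,[(225,168),(285,171),(282,257),(224,250)],.145)[:,:2]; b=back(c,[(357,138),(419,139),(416,226),(357,225)],.145)[:,:2]
for n,q in(('a',a),('b',b)): print(n,q.mean(0),cv2.minAreaRect((q*1000).astype(np.float32)),'sepframe',Rz.T@(q.mean(0)-t))
k=back(c,[(363,338)],.156)[0,:2]; print('knob',k,Rz.T@(k-t))
print('bumper',Rz@[-.07,.084]+t, 'stop',Rz@[-.07,-.081]+t)
for p in ([-.07,.084,.128],[-.07,-.081,.118]):
    w=np.r_[Rz@p[:2]+t,p[2]]; cv2.circle(im,tuple(proj(c,w)[0].astype(int)),3,(0,0,255),-1)
for g in [(-.1,.08),(.1,.08),(.1,-.08),(-.1,-.08)]:
    w=np.r_[Rz@(np.array([0,.215])+g)+t,.088]; cv2.circle(im,tuple(proj(c,w)[0].astype(int)),3,(255,0,255),-1)
cv2.imwrite('pics/w1a.png',im)
E
```

```text
yaw 0.612047203645689
sep [ 0.51863293 -0.04699602]
a [ 0.55664857 -0.00388535] ((556.00439453125, -3.49053955078125), (44.300514221191406, 65.71128845214844), 79.98518371582031) sepframe [0.03847399 0.04270213]
b [ 0.56695357 -0.10366408] ((566.9161987304688, -103.766357421875), (44.22077941894531, 65.46669006347656), 84.7813949584961) sepframe [ 0.04771255 -0.05718099]
knob [ 0.44957845 -0.07454668] [-0.06934483 -0.02681144]
bumper [0.44773963 0.03625144] stop [ 0.44950216 -0.12873914]
```

View pics/w1a.png

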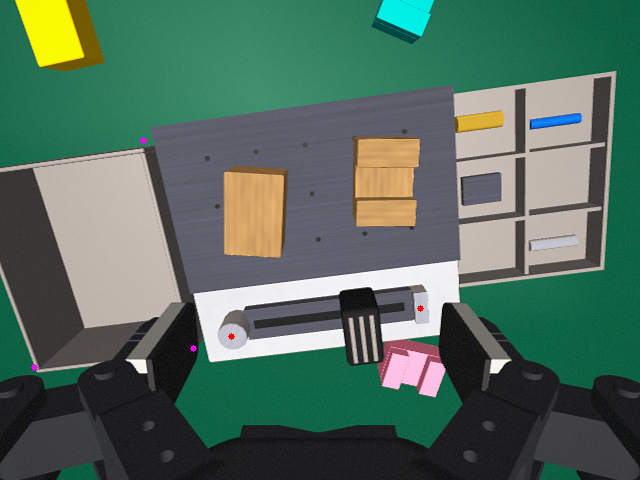

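```bash
python3 -m jog '{"offset":[[0.06,0.5,-0.5],[0.05,0.44,-0.8],[0,0,-0.8],[0,0,-0.6],[0,0,-0.4],[0,0,-0.3],[0,0,-0.2],[0,0,0]],"angular":[[0,0,-0.3],[0,0,-0.25],[0,0,0],[0,0,0],[0,0,0],[0,0,0],[0,0,0],[0,0,0]],"jaw":[72,72,72,72,72,72,72,72]}'
```

```text
time: 2.55
tool_pos: [0.5553, -0.0046, 0.1201]
tool_rot: [-0.064, 0.062, 0.704, -0.704]
contact_force: [-0.0, 0.6, 0.6]
gripper_width: 0.841
```

```bash
python3 -m jog '{"offset":[[0,0.02,-0.12],[0,0,-0.1],[0,0,0],[0,0,0],[0,0,0],[0,0,0],[0,0,0]],"angular":[[0,0,0],[0,0,0],[0,0,0],[0,0,0],[0,0,0],[0,0,0],[0,0,0]],"jaw":[72,72,30,30,30,30,30]}'
```

```text
time: 3.25
tool_pos: [0.5566, -0.0029, 0.1109]
tool_rot: [-0.062, 0.063, 0.704, -0.704]
contact_force: [0.1, 0.6, 1.4]
gripper_width: 0.502
```

```bash
python3 -m jog '{"offset":[[0,0,0.4],[0,0,0.6],[0,0.3,0.2],[0,0.6,0],[0,0.8,0],[0,0.8,0],[0,0.6,0],[0,0.32,0],[0,0,0],[0,0,-0.5],[0,0,-0.7],[0,0,-0.7]],"angular":[[0,0,0.1],[0,0,0.2],[0,0,0.3],[0,0,0.3],[0,0,0.3],[0,0,0.3],[0,0,0.2],[0,0,0],[0,0,0],[0,0,0],[0,0,0],[0,0,0]],"jaw":[30,30,30,30,30,30,30,30,30,30,30,30]}'
python3 - <<'E'
from h import *
s=manip.state(); im=manip.grab_frame('side'); cv2.imwrite('pics/s2.png',im[180:360,180:460])
E
```

```text
time: 4.45
tool_pos: [0.5567, 0.1671, 0.0747]
tool_rot: [-0.001, -0.001, -0.707, 0.707]
contact_force: [-0.1, -0.1, -1.2]
gripper_width: 0.504
```

View pics/s2.png

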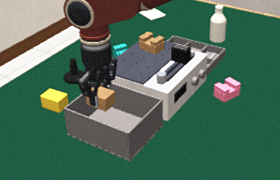

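The side view shows block a held inside the bin at the far (+x) end. Next: lower, release and rise.

```bash
python3 -m jog '{"offset":[[0,0,-0.5],[0,0,-0.4],[0,0,-0.2],[0,0,0],[0,0,0],[0,0,0],[0,0,0.4],[0,0,0.8],[0,0,0.9],[0,0,0.9]],"angular":[[0,0,0],[0,0,0],[0,0,0],[0,0,0],[0,0,0],[0,0,0],[0,0,0],[0,0,0],[0,0,0],[0,0,0]],"jaw":[30,30,30,30,62,62,62,62,62,62]}'
```

```text
time: 5.5
tool_pos: [0.5563, 0.1681, 0.1732]
tool_rot: [0.001, 0.0, 0.707, -0.707]
contact_force: [1.3, -0.2, -0.1]
gripper_width: 0.728
```

```bash
python3 -m jog '{"offset":[[0.02,-0.3,0.5],[0.02,-0.7,0.1],[0.02,-0.8,0],[0.05,-0.8,0],[0.05,-0.8,0],[0.05,-0.8,0],[0,-0.7,0],[0,-0.4,0],[0,-0.14,0],[0,0,0]],"angular":[[0,0,0],[0,0,-0.1],[0,0,-0.2],[0,0,-0.2],[0,0,-0.2],[0,0,-0.17],[0,0,0],[0,0,0],[0,0,0],[0,0,0]],"jaw":[72,72,72,72,72,72,72,72,72,72]}'
python3 - <<'E'
from h import *
s=manip.state(); im=manip.grab_frame('wrist'); cv2.imwrite('pics/w3.png',im)
c=cam('wrist',s); 
cv2.imwrite('pics/t3.png',manip.grab_frame('top')[195:320,205:465])
E
```

```text
time: 6.5
tool_pos: [0.567, -0.1045, 0.2013]
tool_rot: [0.032, -0.033, -0.706, 0.706]
contact_force: [0.2, 0.5, -0.1]
gripper_width: 0.844
```

View pics/w3.png

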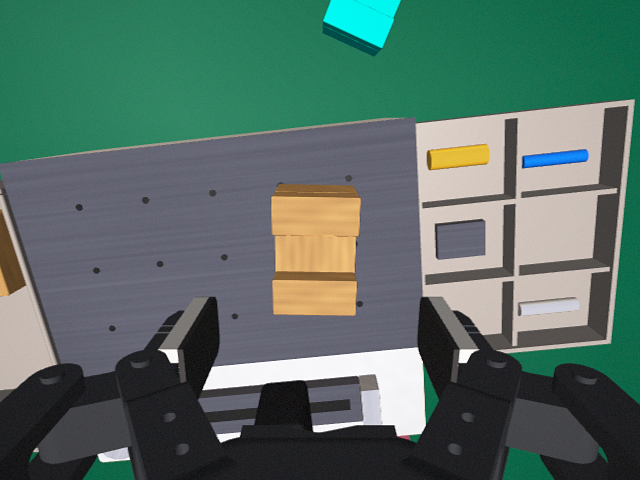

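View pics/t3.png

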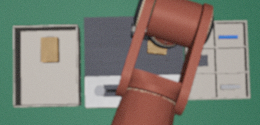

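Block a lies in the bin (top view, far end). Block b is centred between the fingers at (316,255), so I'll descend and grip it.

```bash
python3 -m jog '{"offset":[[0,0,-0.4],[0,0,-0.6],[0,0,-0.4],[0,0,-0.25],[0,0,-0.2],[0,0,0],[0,0,0],[0,0,0],[0,0,0],[0,0,0],[0,0,0]],"angular":[[0,0,0],[0,0,0],[0,0,0],[0,0,0],[0,0,0],[0,0,0],[0,0,0],[0,0,0],[0,0,0],[0,0,0],[0,0,0]],"jaw":[72,72,72,72,72,72,30,30,30,30,30]}'
```

```text
time: 7.7
tool_pos: [0.5679, -0.1043, 0.1096]
tool_rot: [0.031, -0.033, -0.706, 0.707]
contact_force: [0.9, -0.6, 5.9]
gripper_width: 0.502
```

```bash
python3 -m jog '{"offset":[[0,0,0.4],[0,0,0.7],[0,0.2,0.6],[-0.1,0.5,0.1],[-0.3,0.7,0],[-0.4,0.8,0],[-0.4,0.8,0],[-0.4,0.8,0],[-0.3,0.7,0],[-0.16,0.6,0],[0,0.34,0],[0,0,0]],"angular":[[0,0,0],[0,0,0],[0,0,0.1],[0,0,0.2],[0,0,0.2],[0,0,0.2],[0,0,0.2],[0,0,0],[0,0,0],[0,0,0],[0,0,0],[0,0,0]],"jaw":[30,30,30,30,30,30,30,30,30,30,30,30]}'
python3 - <<'E'
from h import *
s=manip.state(); im=manip.grab_frame('side'); cv2.imwrite('pics/s4.png',im[180:360,180:460])
cv2.imwrite('pics/w4.png',manip.grab_frame('wrist'))
E
```

```text
time: 8.9
tool_pos: [0.4628, 0.1697, 0.1973]
tool_rot: [0.002, -0.003, 0.707, -0.707]
contact_force: [-0.3, -0.4, -0.5]
gripper_width: 0.505
```

View pics/w4.png

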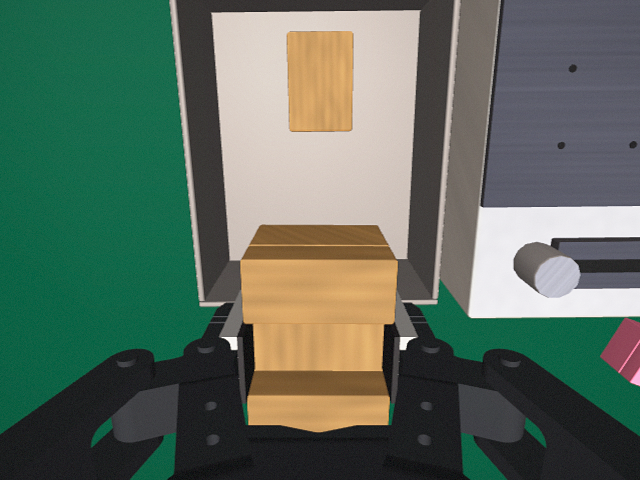

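View pics/s4.png

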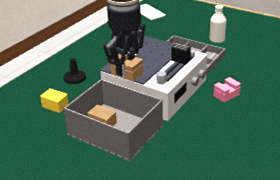

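```bash
python3 - <<'E'
from h import *
c=cam('wrist',manip.state()); print(back(c,[(202,303),(437,301),(175,0),(455,0)],.088).round(3)); print(back(c,[(288,31),(353,131)],.044).round(3))
E
```

```text
[[0.412 0.245 0.088]
 [0.414 0.087 0.088]
 [0.593 0.246 0.088]
 [0.594 0.093 0.088]]
[[0.586 0.187 0.044]
 [0.523 0.143 0.044]]
```

```bash
python3 -m jog '{"offset":[[0.1,-0.05,-0.4],[0,0,-0.7],[0,0,-0.8],[0,0,-0.6],[0,0,-0.5],[0,0,-0.34],[0,0,0],[0,0,0],[0,0,0],[0,0,0],[0,0,0.4],[0,0,0.7]],"angular":[[0,0,0],[0,0,0],[0,0,0],[0,0,0],[0,0,0],[0,0,0],[0,0,0],[0,0,0],[0,0,0],[0,0,0],[0,0,0],[0,0,0]],"jaw":[30,30,30,30,30,30,30,62,62,62,62,62]}'
python3 -m jog '{"offset":[[0,0,0.9],[0,0,0.9],[0,0,0.6],[0,0,0]],"angular":[[0,0,0],[0,0,0],[0,0,0],[0,0,0]],"jaw":[62,62,40,20]}'
python3 - <<'E'
from h import *
cv2.imwrite('pics/w5.png',manip.grab_frame('wrist'))
E
```

```text
time: 10.2
tool_pos: [0.4668, 0.1652, 0.0847]
tool_rot: [0.0, 0.003, -0.707, 0.707]
contact_force: [0.8, -0.7, 0.1]
gripper_width: 0.731
time: 10.6
tool_pos: [0.4722, 0.1663, 0.2136]
tool_rot: [0.006, 0.003, 0.708, -0.706]
contact_force: [0.1, -0.7, 1.3]
gripper_width: 0.395
```

View pics/w5.png

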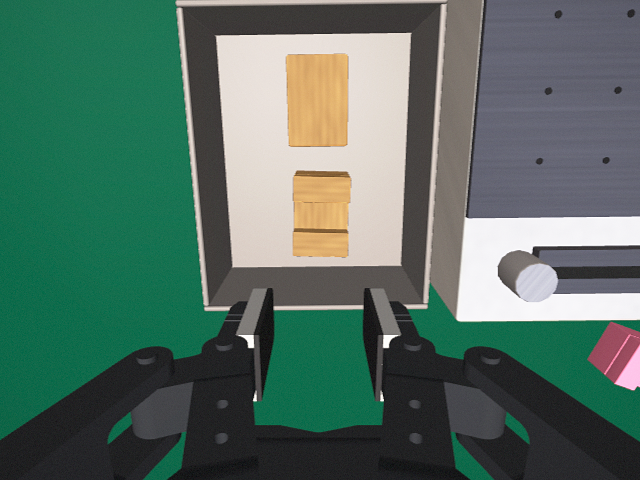

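Both blocks lie flat in the bin: plain at (318,100), grooved at (321,214). Next I'll go over the knob with the fingers shut and check before descending on its -y side.

```bash
python3 -m jog '{"offset":[[-0.05,-0.3,0],[-0.1,-0.7,0],[-0.1,-0.8,0],[-0.1,-0.8,0],[-0.1,-0.8,0],[0,-0.8,0],[0,-0.7,0],[0,-0.5,0],[0,-0.2,0],[0,0,0]],"angular":[[0,0,0],[0,0,0],[0,0,0],[0,0,0],[0,0,0],[0,0,0],[0,0,0],[0,0,0],[0,0,0],[0,0,0]],"jaw":[0,0,0,0,0,0,0,0,0,0]}'
python3 - <<'E'
from h import *
s=manip.state();im=manip.grab_frame('wrist');c=cam('wrist',s)
p=s['tool_pos']
for y in (-.0895,-.0595):
    q=proj(c,[[.4245,y,.156],[.4745,y,.156]]).astype(int); cv2.line(im,tuple(map(int,q[0])),tuple(map(int,q[1])),(0,0,255),1)
cv2.imwrite('pics/w6.png',im); cv2.imwrite('pics/s6.png',manip.grab_frame('side')[150:330,240:480])
E
```

```text
time: 11.65
tool_pos: [0.4451, -0.1153, 0.2043]
tool_rot: [-0.0, -0.001, 0.708, -0.707]
contact_force: [0.4, 0.8, -0.5]
gripper_width: 0.004
```

View pics/w6.png

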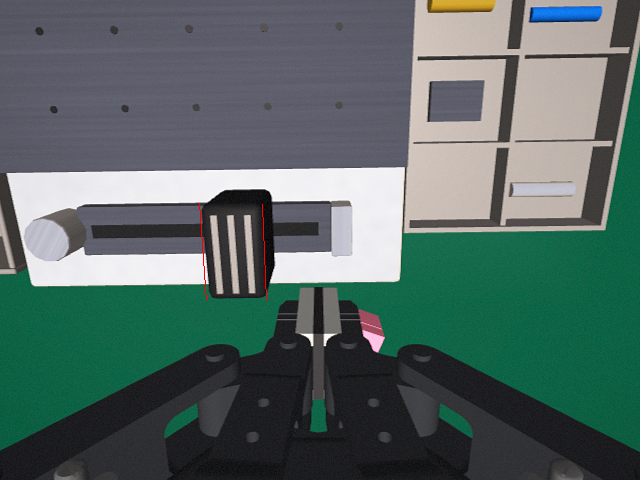

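View pics/s6.png

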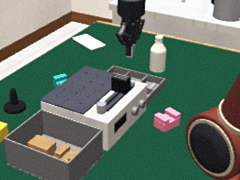

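The finger linkage flares out about 30 mm each side just above knob height. I'll turn the tool 90° so the narrow finger sides do the pushing, after checking joint 6.

```bash
python3 - <<'E'
from h import *
s=manip.state(); print(np.round(s['joint_pos'],3))
E
```

```text
[-0.412 -0.342  2.012  0.     1.474  1.154]
```

```bash
python3 -m jog '{"offset":[[0.09,0,0],[0,0,0],[0,0,0],[0,0,0],[0,0,0],[0,0,0],[0,0,0],[0,0,0],[0,0,0],[0,0,0],[0,0,0],[0,0,0]],"angular":[[0,0,1],[0,0,1],[0,0,1],[0,0,1],[0,0,1],[0,0,1],[0,0,1],[0,0,1],[0,0,1],[0,0,1],[0,0,1],[0,0,1]],"jaw":[0,0,0,0,0,0,0,0,0,0,0,0]}'
python3 -m jog '{"offset":[[0,0,0],[0,0,0],[0,0,0],[0,0,0],[0,0,0]],"angular":[[0,0,1],[0,0,1],[0,0,1],[0,0,0.1],[0,0,0]],"jaw":[0,0,0,0,0]}'
python3 - <<'E'
from h import *
s=manip.state();print(R.from_quat(s['tool_rot'],scalar_first=True).as_matrix().round(3),np.round(s['joint_pos'],3))
cv2.imwrite('pics/w7.png',manip.grab_frame('wrist'))
E
```

```text
time: 12.95
tool_pos: [0.4506, -0.1129, 0.2055]
tool_rot: [0.419, -0.419, 0.57, -0.57]
contact_force: [1.6, 0.5, -0.0]
gripper_width: -0.003
time: 13.45
tool_pos: [0.4507, -0.1135, 0.2056]
tool_rot: [0.504, -0.504, 0.497, -0.496]
contact_force: [-0.5, 0.9, -0.1]
gripper_width: -0.002
[[ 0.014 -0.     1.   ]
 [-1.     0.     0.014]
 [-0.    -1.    -0.   ]] [-0.407 -0.331  2.002  0.     1.471 -0.421]
```

View pics/w7.png

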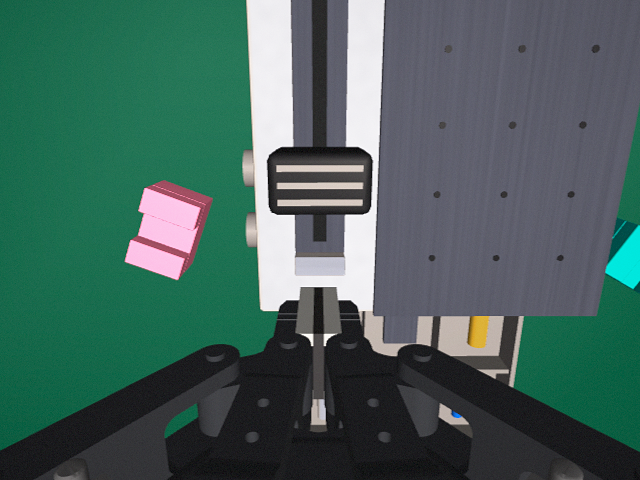

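```bash
python3 -m jog '{"offset":[[0,0,-0.4],[0,0,-0.5],[0,0,-0.4],[0,0,-0.3],[0,0,0],[0,0,0]],"angular":[[0,0,0],[0,0,0],[0,0,0],[0,0,0],[0,0,0],[0,0,0]],"jaw":[0,0,0,0,0,0]}'
python3 -m jog '{"offset":[[0,0.15,0],[0,0.2,0],[0,0.2,0],[0,0.2,0],[0,0.2,0],[0,0.2,0],[0,0.2,0]],"angular":[[0,0,0],[0,0,0],[0,0,0],[0,0,0],[0,0,0],[0,0,0],[0,0,0]],"jaw":[0,0,0,0,0,0,0]}'
python3 - <<'E'
from h import *
cv2.imwrite('pics/w8.png',manip.grab_frame('wrist'))
E
```

```text
time: 14.1
tool_pos: [0.4509, -0.1144, 0.1262]
tool_rot: [0.504, -0.504, 0.496, -0.496]
contact_force: [0.4, -0.1, 1.1]
gripper_width: 0.002
time: 14.8
tool_pos: [0.4508, -0.0461, 0.126]
tool_rot: [0.504, -0.504, 0.496, -0.497]
contact_force: [-0.2, -3.1, 3.1]
gripper_width: -0.001
```

View pics/w8.png

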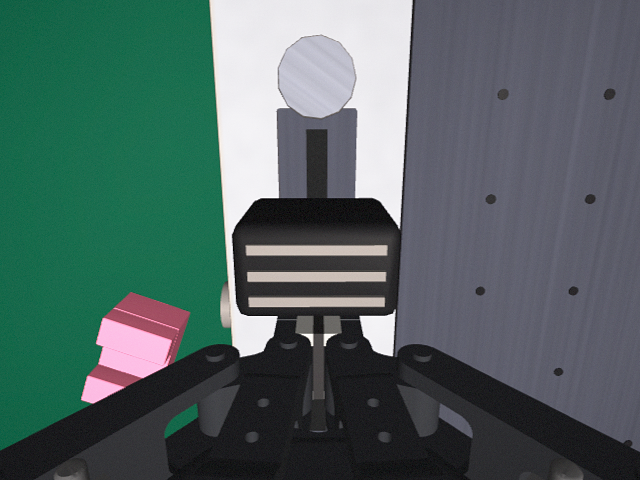

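The knob is sliding with a steady 3 N, and the bumper at (317,77) is still ahead. I'll finish in small steps.

```bash
python3 -m jog '{"offset":[[0,0.2,0],[0,0.15,0],[0,0.1,0],[0,0,0]],"angular":[[0,0,0],[0,0,0],[0,0,0],[0,0,0]],"jaw":[0,0,0,0]}'
python3 -m jog '{"offset":[[0,0.05,0],[0,0.05,0],[0,0,0]],"angular":[[0,0,0],[0,0,0],[0,0,0]],"jaw":[0,0,0]}'
```

```text
time: 15.25
tool_pos: [0.4504, -0.0233, 0.1253]
tool_rot: [0.504, -0.504, 0.497, -0.496]
contact_force: [0.3, 0.8, 0.2]
gripper_width: 0.003
time: 15.55
tool_pos: [0.4503, -0.0192, 0.1253]
tool_rot: [-0.503, 0.504, -0.497, 0.496]
contact_force: [-1.4, -1.4, -0.7]
gripper_width: 0.002
```

```bash
python3 -m jog '{"offset":[[0,0.05,0],[0,0.04,0],[0,0,0]],"angular":[[0,0,0],[0,0,0],[0,0,0]],"jaw":[0,0,0]}'
python3 - <<'E'
from h import *
cv2.imwrite('pics/w9.png',manip.grab_frame('wrist'))
E
```

```text
time: 15.85
tool_pos: [0.4503, -0.0184, 0.1255]
tool_rot: [-0.501, 0.506, -0.494, 0.498]
contact_force: [-1.8, -16.3, -1.4]
gripper_width: -0.003
```

View pics/w9.png

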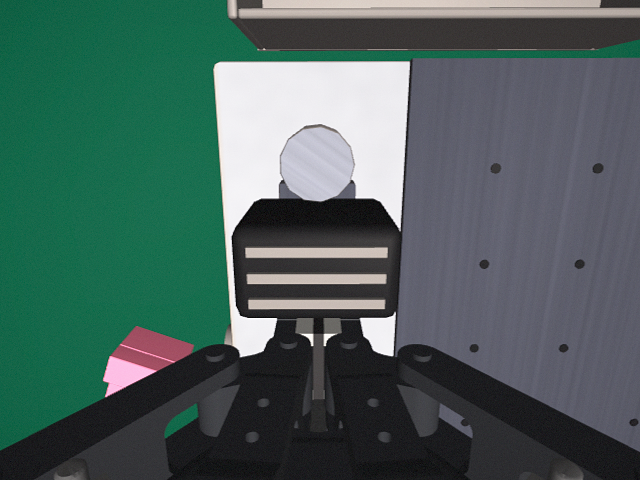

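Force rose to 16 N with the tool stalled, and the knob's far face (y≈200) meets the bumper's edge, so it is at the stop. I'll back off and rise to check.

```bash
python3 -m jog '{"offset":[[0,-0.1,0],[0,-0.3,0],[0,-0.4,0.2],[0,0,0.6],[0,0,0.8],[0,-0.4,0.8],[0,-0.5,0.4],[0,0,0],[0,0,0]],"angular":[[0,0,0],[0,0,0],[0,0,0],[0,0,0],[0,0,0],[0,0,0],[0,0,0],[0,0,0],[0,0,0]],"jaw":[0,0,0,0,0,0,0,0,0]}'
python3 - <<'E'
from h import *
s=manip.state();im=manip.grab_frame('wrist');c=cam('wrist',s)
t=np.array([.51863,-.047]);y=np.radians(.61);Rz=np.array([[np.cos(y),-np.sin(y)],[np.sin(y),np.cos(y)]])
for q in (.105,.11):
    P=np.array([np.r_[Rz@[-.07+a,-.055+q+b]+t,.156] for a,b in((-.025,-.015),(.025,-.015),(.025,.015),(-.025,.015))])
    cv2.polylines(im,[proj(c,P).round().astype(int)],True,(0,0,255) if q==.105 else (0,255,0),1)
cv2.imwrite('pics/w10.png',im); cv2.imwrite('pics/t10.png',cv2.resize(manip.grab_frame('top')[130:350,200:520],None,fx=2.4,fy=2.4))
E
```

```text
time: 16.8
tool_pos: [0.4508, -0.0997, 0.2658]
tool_rot: [0.504, -0.503, 0.497, -0.496]
contact_force: [-0.2, 0.2, -0.4]
gripper_width: 0.003
```

View pics/w10.png

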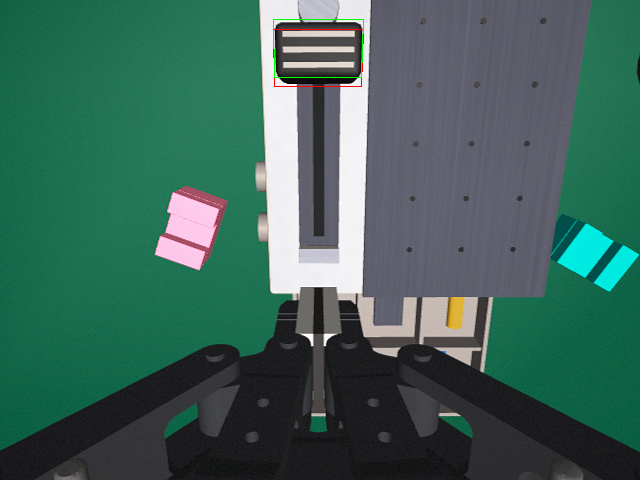

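View pics/t10.png

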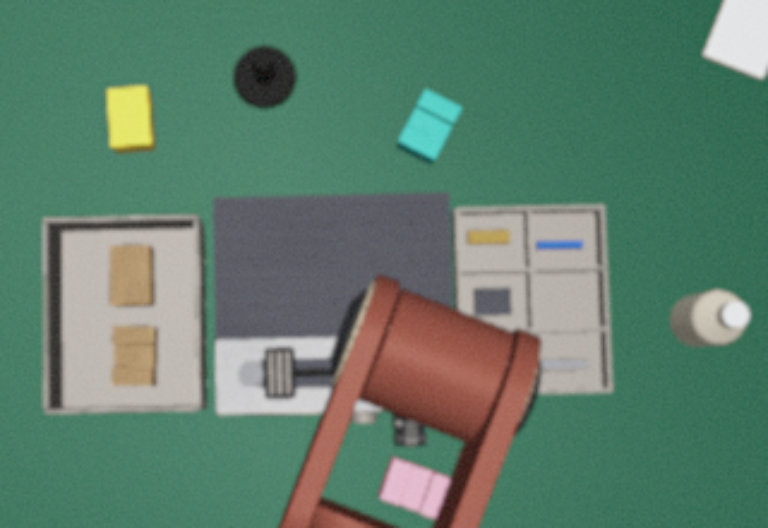

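The knob lies between my q=0.105 and q=0.110 overlays, which is within calibration error. One more view with the bumper in frame will let me measure the knob–bumper spacing directly.

```bash
python3 -m jog '{"offset":[[0,0.3,0.1],[0,0.6,0],[0,0.6,0],[0,0.3,0],[0,0,0],[0,0,0]],"angular":[[0,0,0],[0,0,0],[0,0,0],[0,0,0],[0,0,0],[0,0,0]],"jaw":[0,0,0,0,0,0]}'
python3 - <<'E'
from h import *
s=manip.state();im=manip.grab_frame('wrist');c=cam('wrist',s)
t=np.array([.51863,-.047]);y=np.radians(.61);Rz=np.array([[np.cos(y),-np.sin(y)],[np.sin(y),np.cos(y)]])
np.savez('w11.npz',K=c[0],R=c[1],t=c[2])
cv2.imwrite('pics/w11.png',im); cv2.imwrite('pics/w11c.png',cv2.resize(im[20:280,220:420],None,fx=2.2,fy=2.2))
E
```

```text
time: 17.5
tool_pos: [0.4501, -0.0093, 0.2695]
tool_rot: [-0.504, 0.504, -0.497, 0.495]
contact_force: [0.7, -0.1, -0.2]
gripper_width: 0.0
```

View pics/w11c.png

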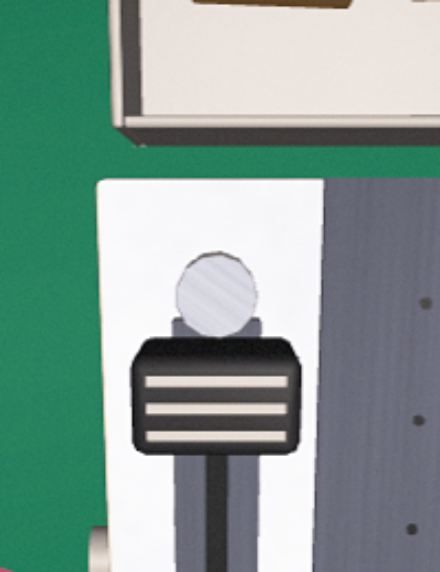

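```bash
python3 - <<'E'
from h import *
d=np.load('w11.npz');c=(d['K'],d['R'],d['t'])
f=lambda u,v:(220+u/2.2,20+v/2.2)
b=back(c,[f(217,294)],.128)[0];k=back(c,[f(217,408)],.156)[0]; print(b,k,'spacing mm',(b-k)[1]*1000,'q',.139-(b-k)[1])
e=back(c,[f(200,181)],.1)[0]; print('deck edge',e,'bumper from edge',(e-b)[1])
E
```

```text
[0.4482166  0.03637832 0.128     ] [0.44877108 0.00640746 0.156     ] spacing mm 29.97086392366951 q 0.1090291360763305
deck edge [0.44201682 0.07039709 0.1       ] bumper from edge 0.03401877164980313
```

The spacing is 30.0 mm against 29.0 at the stop, so q≈0.109. Handing in.

```bash
python3 - <<'E'
from plant import manip
print(manip.job_done())
E
```

```text
the job is handed in; nothing more can be done
None
```

The separator is ready and the job is handed in at about 17.6 s: both brown packing blocks are in the waste bin and the lock knob is at its end stop by the round bumper.

I lifted the blocks off the bed one at a time and set them side by side in the bin on the +y side. Then I pushed the knob along its track with the shut fingers, and backed the arm off until it touched nothing.

**Blocks:** the wrist view before the knob push and the top view after it both show the two blocks flat and apart in the bin.

**Knob:** at the end of the push the tool stalled and the force rose from about 3 N to 16 N. The knob–bumper spacing then measured 30.0 mm, which puts the knob at about 0.109 m of its 0.110 m travel.

**Disagreement:** an earlier overlay from a sharper angle put the knob between 0.105 and 0.110 m. That is within the 2 mm calibration error, and the stall force and direct spacing measurement settled it.

**Left alone:** the top view shows the bottle and suction holder where they were. The screwdriver was not in that last picture, but the arm never went near it.

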